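Zero the cell counter with its reset key pair

TASK

Zero the cell counter: press its two round reset keys down together, one fingertip on each, and hold both fully down until the dial needle has come home to the zero mark, then let both keys come up and move clear. Never press one reset key without the other, do not press the square count keys, and leave the counter and the things around it where they stand.

Things in the scene. Friction and masses are not known exactly. Their poses are not given: they have to be found in the camera images.
- counter: Bench-top cell counter: grey box 170 (its x, front to back) by 260 (its y) by 50 mm high, 1.6 kg, standing loose on rubber feet. Origin: centre of its underside, on the table; its front (-x) faces the robot at yaw 0, z up. On top: four square count keys in a row along the front, two round reset keys on a black plate behind them on the right half, a round dial 68 mm across on the left half at (30, 85) mm from the origin, under a clear window 61 mm above the table.
- reset_a_top (a point): Centre of the top face of the left round reset key (white, 24 mm diameter, top 16 mm above the box, 66 mm above the table) at (30, -10) mm in the counter's x, y. The point goes down with the key. The other reset key is 60 mm away along the counter's y: 36 mm clear between the two, nothing between them.
- reset_b_top (a point): Centre of the top face of the right round reset key, the same as the left one, at (30, -70) mm in the counter's x, y.
- reset_a (a joint): Travel of the left reset key, m: 0 up, 0.006 fully down. Spring return: 2.5 N to start it, 5 N fully down; behind that a hard stop. Once let go it takes up to about a second to rise fully.
- reset_b (a joint): Travel of the right reset key, the same.
- needle (a joint): Dial needle, rad: 0 is home on the long zero mark (pointing to the counter's +x, its back), larger is clockwise from above, up to 2.7. Starts somewhere above 0.9. A damped mechanism drives it home only while both reset keys are at least 5 mm down, in about 2 s; it then stays when the keys are released.
- count1 (a joint): Travel of square count key 1 counted from the left, m: 0 up, 0.004 down; 24 mm square, white, top 9 mm above the box, at (-50, 82.5) mm in the counter's x, y. Not to be pressed.
- count2 (a joint): Travel of square count key 2 counted from the left, m: 0 up, 0.004 down; 24 mm square, white, top 9 mm above the box, at (-50, 27.5) mm in the counter's x, y. Not to be pressed.
- count3 (a joint): Travel of square count key 3 counted from the left, m: 0 up, 0.004 down; 24 mm square, white, top 9 mm above the box, at (-50, -27.5) mm in the counter's x, y. Not to be pressed.
- count4 (a joint): Travel of square count key 4 counted from the left, m: 0 up, 0.004 down; 24 mm square, white, top 9 mm above the box, at (-50, -82.5) mm in the counter's x, y. Not to be pressed.
- jar: Specimen jar with red lid, 60 mm diameter, 70 mm high, loose, left of the counter; origin at the centre of its underside. Leave alone.
- rack: White wire tube rack 74 by 114 by 68 mm with four blue-capped tubes reaching 112 mm high, loose, right of the counter; origin at the centre of its underside. Leave alone.
- dish: Flat clear dish, 92 mm diameter, 15 mm high, loose, behind the counter; origin at the centre of its underside. Leave alone.
- marker: Marker pen, 130 mm long, 14 mm thick, lying behind the counter; origin under its barrel. Leave alone.

How it is judged:
On the way, in this order (a step that is already met when the one before it is completed fails the run):
1. both round reset keys are held down together by the fingers (value of joint each of reset_a, reset_b above 0.004 m and contact force between the fingers and counter above 4 N), for 0.2 s.
2. the needle has come home while both reset keys are still held down (all of step 1 and value of joint needle below 0.08 rad), for 0.1 s.
At the end, for the whole second after the job is handed in: The needle rests within 0.1 rad of zero, both reset keys and all count keys are up (within 1 mm), the counter is at rest, and counter, jar, rack, dish and marker are within 20 mm of where they stood (value of joint needle below 0.1 rad and value of joint each of reset_a, reset_b, count1, count2, count3, count4 below 0.001 m and linear speed of counter below 0.01 m/s and distance of each of counter, jar, rack, dish, marker from where it was at the start of the episode below 0.02 m); the robot touches nothing.
It fails at once if one reset key is pressed (over 4 mm) while the other is up (under 1 mm) ((value of joint reset_a above 0.004 m and value of joint reset_b below 0.001 m) or (value of joint reset_b above 0.004 m and value of joint reset_a below 0.001 m)).
It fails at once if a square count key is pressed by more than 2 mm (value of joint any of count1, count2, count3, count4 above 0.002 m).
It fails at once if the counter or a bystander is lifted or shifted by more than 20 mm (distance of any of counter, jar, rack, dish, marker from where it was at the start of the episode above 0.02 m).
It also fails if it takes over 38 s, if anything falls off the work surface, if the arm or the gripper's body presses on something with over 40 N, if the wrist force passes 120 N, or if a joint passes its speed limit or range.

ROBOT

A 7-joint arm with a two-finger parallel gripper is mounted at the origin on the work surface. World frame = base frame: x ahead of the robot, y to its left, z up, the work surface at z = 0. Lengths are in m, angles in rad, forces in N, time in s.
With the tool pointing down it reaches from about 0.4 to 0.85 m from the base axis. Payload 10.4 kg.
Tool frame: the origin (TCP) lies on the centre line of the jaws, within the pads' length; the fingertips stand 8 mm ahead of it and the grasp point (between the pads) lies 11 mm behind it (r.finger_overhang is the distance from the TCP to the fingertips, in m); z points along the fingers, y is the line along which they close (so a half turn about z gives the same grasp; the last joint's range is limited). The gripper opens to 87 mm and grips with 3 to 60 N. Pads are 19 mm wide; open, the fingers measure 117 mm over their backs; the gripper's body (75 mm by 190 mm) begins 51 mm behind the grasp point.
Start: joints at [-1.29, 0.332, -0.065, 1.46, 0.022, 1.35, -0.088], TCP at [0.187, 0.596, 0.231] pointing down, gripper open.
Joint ranges: [-2.6, 2.6], [-0.5, 2.12], [-1.47, 1.34], [0.16, 2.42], [-1.27, 4.41], [0.06, 2.06], [-2.6, 2.6]. Speed limits (rad/s): [2.22, 2.22, 2.79, 2.79, 3.14, 3.14, 3.14].

INTERFACE

Orientations are given as a unit quaternion [x, y, z, w].
In Python, from bench import r, vision gives the robot as it stands.
- The arm moves only by the tool drive_tool, never from a script. Its argument "series" is a list of rows, each a list of 2 entries, a list of its own where there are three numbers: the shift along the world's x, y, z in cm, then the turn about the world's z in degrees. A call has exactly 10 rows; each row shifts and turns the commanded pose from where the row before left it; what a row does not reach is not made up. A row lasts 1/8 s, in which the tool goes at most 62.5 mm and 10.7 degrees, less where a joint would pass 70% of its speed; a pose out of reach is approached as far as the arm can. A call with a gripper value outside its range is refused whole. "hand" is the closure, from 0 (fully open) to 1 (shut), set as the call begins (left out, the last holds). The fingers move at their own pace and stop on an object; "newtons" is the grip in N (left out, the last holds). Time passes only in rows, so rows that do not move let the fingers close, or fill a call up. It gives the time, the measured TCP pose, the force, the opening and the grip force at its end, in the units of the state.
- r.read_state(): the state, without advancing time (a new reading comes with each control period).
- vision.camera(name): name is "scene" or "top"; returns a dict with "color" (400x640x3 uint8, red, green, blue), "intrinsics" (3x3 intrinsics, pixels), "R" (3x3) and "t" (3): a world point X has camera coordinates R X + t. Camera axes: x right, y down, z forward; pixel columns grow to the right and rows downward; lengths in m; the calibration is good to about 2 mm. A picture is of the moment at which its call begins. There is no depth.
- r.close_job(): hands the job in; it is judged then, once.
The state is a dict: "time": time; "joint_positions": joint angles; "joint_vel": joint speeds; "joint_torque": joint torques, N m; "ee_pos": TCP position; "eef_rot": TCP orientation; "ft_force": force on the tool from outside, world axes, zero at the start; "torque": the same for the moment, N m; "width": finger opening in m; "grip_force": force on a finger pad.
Only numpy, scipy, OpenCV 4.12 (cv2) and the standard library are available. Lean on these libraries where they do the work, as an engineer would, in place of code of your own. Each camera call takes 0.05 s, during which the arm holds its last target. There are 200 camera calls.

## Working session

There is one attempt and no reset: what is moved stays moved. The work goes in short steps, Python scripts to look and compute and a tool call to move; the robot and the scene stay as the last step left them, time stands still between calls to the robot, and variables do not carry over. Pictures are saved under pics/ and viewed, at most 10 in all, crops included, and the job is handed in when it is done.

Besides the shell and the picture viewer there is one more tool, called as name(argument=value, ...) on one line, values as JSON. drive_tool: Moves the arm, as the interface text tells. Its arguments: {"type":"object","properties":{"series":{"type":"array"},"hand":{"type":"number"},"newtons":{"type":"number"}},"required":["series"]}

```bash
mkdir -p pics
python3 - <<'E'
from bench import r, vision
import cv2,numpy as np
for n in("scene","top"):
    c=vision.camera(n); cv2.imwrite(f"pics/{n}0.png",c["color"][:,:,::-1]); np.savez(f"{n}0.npz",**c)
    print(n,c["intrinsics"].tolist(),(-c["R"].T@c["t"]).round(3),c["R"].round(3).tolist())
s=r.read_state();print(s, r.finger_overhang)
E
```

```text
scene [[409.374007086888, 0.0, 316.9002343881413], [0.0, 409.374007086888, 200.15378332941438], [0.0, 0.0, 1.0]] [0.908 0.375 0.803] [[-0.712, 0.703, -0.011], [0.602, 0.601, -0.525], [-0.363, -0.38, -0.851]]
top [[464.63539225609475, 0.0, 308.3497285241615], [0.0, 464.63539225609475, 189.86429239616254], [0.0, 0.0, 1.0]] [0.475 0.045 1.207] [[-0.015, -1.0, -0.001], [-0.996, 0.015, -0.089], [0.089, -0.0, -0.996]]
{'time': 0.1, 'joint_positions': array([-1.28963388,  0.33280082, -0.06468499,  1.46084969,  0.02158916,
        1.34991446, -0.08850333]), 'joint_vel': array([-2.93967133e-05, -2.17067733e-03,  1.24432910e-03, -3.15523510e-03,
        7.25333250e-04, -1.91197488e-05,  1.39830404e-03]), 'joint_torque': array([ 1.30185417e-03, -6.24536920e+01,  2.43910012e-02, -3.90717781e+01,
       -6.15434186e-02,  3.66152718e-02,  4.17787089e-05]), 'ee_pos': array([0.18685238, 0.59606035, 0.22984201]), 'eef_rot': array([ 1.51298358e-01,  9.88487936e-01, -6.34837720e-04, -7.05299449e-05]), 'ft_force': array([-0.89940225, -0.2258432 , -0.19787492]), 'torque': array([ 0.05651935, -0.03697472, -0.07478972]), 'grip_force': 0.0, 'width': 0.08702199339770476} 0.008
```

View pics/scene0.png

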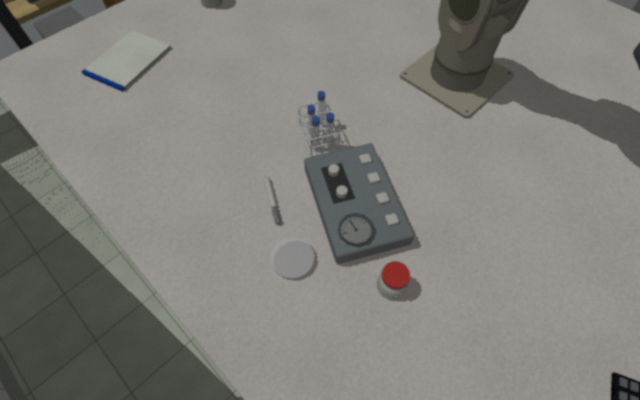

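View pics/top0.png

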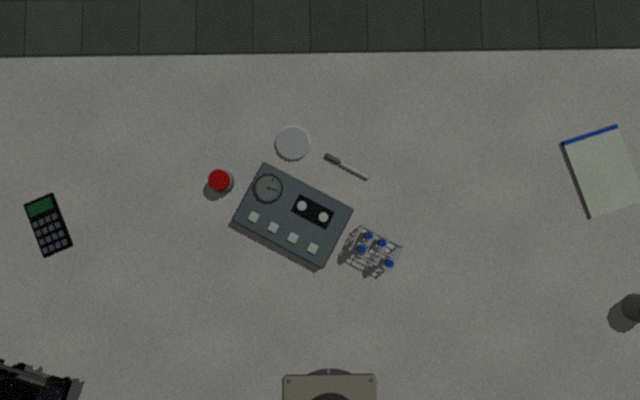

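Scene: round reset keys at about (334,170) and (341,191), dial at (356,230). Top: reset keys at about (302,206) and (323,217), count keys from (253,217) to (313,248), rack just to the right of the counter at (370,250).

```bash
cat > h.py <<'E'
import cv2,numpy as np
def white(c,roi,th=165):
    x0,y0,x1,y1=roi
    m=(c["color"].min(2)>th).astype(np.uint8); k=np.zeros_like(m); k[y0:y1,x0:x1]=m[y0:y1,x0:x1]
    n,l,s,ce=cv2.connectedComponentsWithStats(k)
    return [(ce[i].round(2),s[i][4]) for i in range(1,n) if s[i][4]>20]
def ray(c,p):
    d=c["R"].T@np.linalg.inv(c["intrinsics"])@[p[0],p[1],1]; return -c["R"].T@c["t"],d/np.linalg.norm(d)
def plane(c,p,z): o,d=ray(c,p); return o+d*(z-o[2])/d[2]
def tri(c1,p1,c2,p2):
    (a,u),(b,v)=ray(c1,p1),ray(c2,p2)
    t=np.linalg.lstsq(np.c_[u,-v],b-a,rcond=None)[0]
    P,Q=a+u*t[0],b+v*t[1]; return (P+Q)/2,np.linalg.norm(P-Q)
E
python3 - <<'E'
from h import *
S,T=dict(np.load("scene0.npz")),dict(np.load("top0.npz"))
for th in (120,140):
  print(th,"scene",white(S,(320,145,405,230),th)); print("top",white(T,(240,195,335,256),th))
a=cv2.resize(S["color"][140:260,290:420,::-1],None,fx=4,fy=4,interpolation=2)
b=cv2.resize(T["color"][155:275,225:355,::-1],None,fx=4,fy=4,interpolation=2)
cv2.imwrite("pics/crop1.png",cv2.resize(np.hstack([a,b]),(800,369)))
E
```

```text
120 scene [(array([394.16, 166.05]), np.int32(1002)), (array([364.85, 157.6 ]), np.int32(73)), (array([333.07, 168.05]), np.int32(59)), (array([373.03, 176.71]), np.int32(77)), (array([341.37, 189.68]), np.int32(62)), (array([381.81, 196.84]), np.int32(83)), (array([391.26, 218.35]), np.int32(92)), (array([320.92, 225.38]), np.int32(26))]
top []
140 scene [(array([395.63, 164.52]), np.int32(635))]
top []
```

View pics/crop1.png

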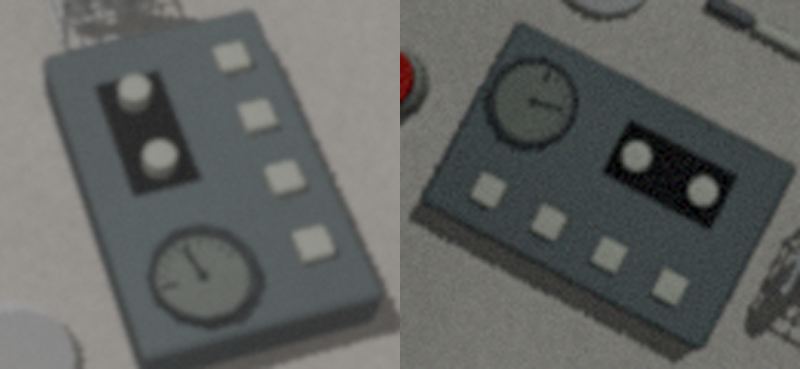

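The crop confirms it: reset keys on the black plate, dial needle well away from zero, count keys in the front row.

Run:
```python
from h import *
S,T=dict(np.load("scene0.npz")),dict(np.load("top0.npz"))
ws=[p for p,a in white(S,(320,145,405,230),120) if a<100 and p[0]>330]
for th in (90,100,110):
  w=white(T,(240,195,335,256),th); print(th,[(p.tolist(),int(a)) for p,a in w])
  ks=[p for p,a in w if 25<a<130]
  if len(ks)!=6: continue
  K={}
  for p in ks:
    best=min((tri(S,q,T,p) for q in ws),key=lambda x:x[1]+abs(x[0][2]-.062))
    print(p,best[0].round(4),round(best[1],4))
  # plane checks
  loc=np.array([[30,-10],[30,-70],[-50,82.5],[-50,27.5],[-50,-27.5],[-50,-82.5]])/1000
  for n,c,q in(("S",S,ws),("T",T,ks)):
    q=np.array(q); d=[]
    lo=q[np.argsort(plane(c,q[0],0)[0]*0+np.array([plane(c,x,.06)[0]*.866+plane(c,x,.06)[1]*-.0 for x in q]))]
    P=np.array([plane(c,x,.06)[:2] for x in q]); print(n,P.round(4).tolist())
```

```text
90 [([301.47, 205.07], 59), ([253.5, 216.14], 74), ([323.0, 216.5], 60), ([273.04, 226.77], 77), ([292.77, 237.08], 79), ([253.61, 248.06], 472), ([312.52, 247.64], 80)]
[301.47 205.07] [0.5385 0.0633 0.0658] 0.0023
[253.5  216.14] [0.5133 0.1824 0.0586] 0.0024
[323.  216.5] [0.5097 0.0107 0.0656] 0.0019
[273.04 226.77] [0.4865 0.1342 0.0581] 0.0019
[292.77 237.08] [0.4604 0.086  0.0582] 0.0023
[312.52 247.64] [0.4338 0.0379 0.0586] 0.0025
S [[0.434, 0.0395], [0.5061, 0.0087], [0.4608, 0.0876], [0.5349, 0.0618], [0.4871, 0.1356], [0.5133, 0.1838]]
T [[0.5395, 0.0625], [0.514, 0.1812], [0.5104, 0.0098], [0.4871, 0.1332], [0.4611, 0.085], [0.4346, 0.0369]]
100 [([301.44, 205.04], 55), ([253.38, 216.33], 63), ([323.13, 216.7], 54), ([272.92, 226.75], 64), ([292.62, 237.17], 64), ([253.24, 248.23], 446), ([312.32, 247.65], 68)]
[301.44 205.04] [0.5385 0.0634 0.0659] 0.0023
[253.38 216.33] [0.513  0.1825 0.0583] 0.0019
[323.13 216.7 ] [0.5092 0.0104 0.0648] 0.0019
[272.92 226.75] [0.4867 0.1344 0.0584] 0.0017
[292.62 237.17] [0.4603 0.0862 0.0583] 0.0019
[312.32 247.65] [0.4339 0.0382 0.059 ] 0.0021
S [[0.434, 0.0395], [0.5061, 0.0087], [0.4608, 0.0876], [0.5349, 0.0618], [0.4871, 0.1356], [0.5133, 0.1838]]
T [[0.5396, 0.0626], [0.5135, 0.1815], [0.51, 0.0095], [0.4871, 0.1335], [0.4609, 0.0854], [0.4346, 0.0374]]
110 [([301.68, 204.95], 41), ([253.23, 216.12], 43), ([323.12, 216.51], 43), ([272.93, 226.61], 44), ([292.84, 237.08], 51), ([264.29, 249.98], 55), ([312.6, 247.62], 50), ([246.5, 252.8], 30)]
```

Measured key tops are 66 mm and 65 mm high and 60 mm apart, which matches the text. Their midpoint is (0.524, 0.037) and the key line is at 61.2° (tool y is now at 72.6°). So I'll shift +33.7, −55.9 cm, turn −11.4°, and set the opening to about 45 mm to put the finger centres 60 mm apart.

drive_tool(series=[[[1.7, -2.8, 0], 0], [[1.7, -2.8, 0], 0], [[1.7, -2.8, 0], -1], [[1.7, -2.8, 0], -1], [[1.7, -2.8, 0], -1], [[1.7, -2.8, 0], -1], [[1.7, -2.8, 0], -1], [[1.7, -2.8, 0], -1], [[1.7, -2.8, 0], -1], [[1.7, -2.8, 0], -1]], hand=0.48, newtons=20)

```text
time: 1.35
ee_pos: [0.3573, 0.3153, 0.2303]
eef_rot: [0.22, 0.975, -0.0, -0.0]
ft_force: [0.3, -0.4, 0.3]
width: 0.0451
grip_force: 0.0
```

drive_tool(series=[[[1.7, -2.8, 0], -1], [[1.7, -2.8, 0], -1], [[1.7, -2.8, 0], -1], [[1.7, -2.8, 0], -0.4], [[1.7, -2.8, -1], 0], [[1.7, -2.8, -1], 0], [[1.7, -2.8, -1], 0], [[1.7, -2.8, -1], 0], [[1.7, -2.8, -1], 0], [[1.4, -2.7, -1], 0]])

```text
time: 2.6
ee_pos: [0.5243, 0.0364, 0.17]
eef_rot: [0.249, 0.969, -0.0, -0.0]
ft_force: [0.1, 0.4, 0.1]
width: 0.0452
grip_force: 0.0
```

drive_tool(series=[[[0, 0, -1], 0], [[0, 0, -1], 0], [[0, 0, -0.5], 0], [[0, 0, -0.5], 0], [[0, 0, 0], 0], [[0, 0, 0], 0], [[0, 0, 0], 0], [[0, 0, 0], 0], [[0, 0, 0], 0], [[0, 0, 0], 0]])

```text
time: 3.85
ee_pos: [0.524, 0.0374, 0.1406]
eef_rot: [0.249, 0.969, 0.0, 0.0]
ft_force: [-0.3, -0.4, -0.3]
width: 0.0453
grip_force: 0.0
```

Run:
```python
from bench import r, vision
from h import *
for n in("scene","top"):
    c=vision.camera(n); np.savez(f"{n}1.npz",**c)
    roi=(290,110,420,260) if n=="scene" else (225,145,355,275)
    x0,y0,x1,y1=roi; im=cv2.resize(c["color"][y0:y1,x0:x1,::-1],(390,450),interpolation=2)
    A=im if n=="scene" else np.hstack([A,im])
cv2.imwrite("pics/crop2.png",A)
s=r.read_state();q=s["eef_rot"]
from scipy.spatial.transform import Rotation as R
M=R.from_quat(q).as_matrix();print(s["time"],s["ee_pos"],s["width"],s["ft_force"],np.degrees(np.arctan2(M[1,1],M[0,1])),M[:,2])
```

```text
3.95 [0.52397877 0.03740917 0.14059295] 0.04508081244104797 [-0.41174336 -0.64248994 -0.08774164] 61.193736720123674 [ 8.62996377e-05  1.03701423e-04 -9.99999991e-01]
```

View pics/crop2.png

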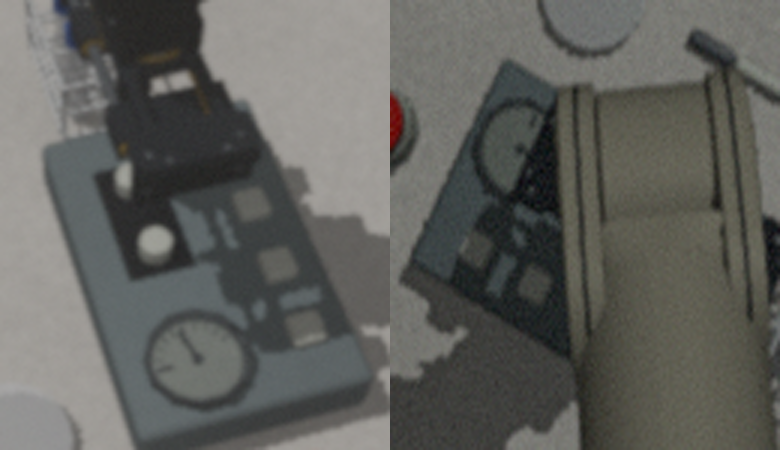

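The gripper is over the keys, with the jaw line along the key line and the reset keys still partly visible. I'll descend to about 12 mm above the key tops and look again.

drive_tool(series=[[[0, 0, -1], 0], [[0, 0, -1], 0], [[0, 0, -1], 0], [[0, 0, -1], 0], [[0, 0, -1], 0], [[0, 0, -0.6], 0], [[0, 0, 0], 0], [[0, 0, 0], 0], [[0, 0, 0], 0], [[0, 0, 0], 0]])

```text
time: 5.2
ee_pos: [0.5241, 0.0374, 0.0848]
eef_rot: [0.249, 0.969, 0.0, 0.0]
ft_force: [0.1, 0.2, -0.5]
width: 0.0451
grip_force: 0.0
```

Run:
```python
from bench import r, vision
from h import *
c=vision.camera("scene"); s=r.read_state(); p=s["ee_pos"]
im=cv2.resize(c["color"][120:250,290:420,::-1],None,fx=4.5,fy=4.5,interpolation=2)
pr=lambda X:(lambda v:(v[:2]/v[2]))(c["intrinsics"]@(c["R"]@X+c["t"]))
y=np.array([.482,.876,0])
for X,col in((p+.03*y-[0,0,.008],(0,0,255)),(p-.03*y-[0,0,.008],(0,0,255)),(np.array([.5385,.0633,.0658]),(0,255,0)),(np.array([.5095,.0106,.0655]),(0,255,0))):
    u=(pr(X)-[290,120]+.5)*4.5; print(pr(X)); cv2.circle(im,tuple(int(k) for k in u),3,col,-1)
cv2.imwrite("pics/crop3.png",im); print(s["time"],p,s["ft_force"],s["width"])
```

```text
[341.16873199 186.92839562]
[332.91592726 165.09801428]
[340.82632248 189.62149077]
[332.64834285 167.95265124]
5.25 [0.52407298 0.03746874 0.08477967] [ 0.84647593  0.41289526 -0.51175749] 0.045279946064077224
```

View pics/crop3.png

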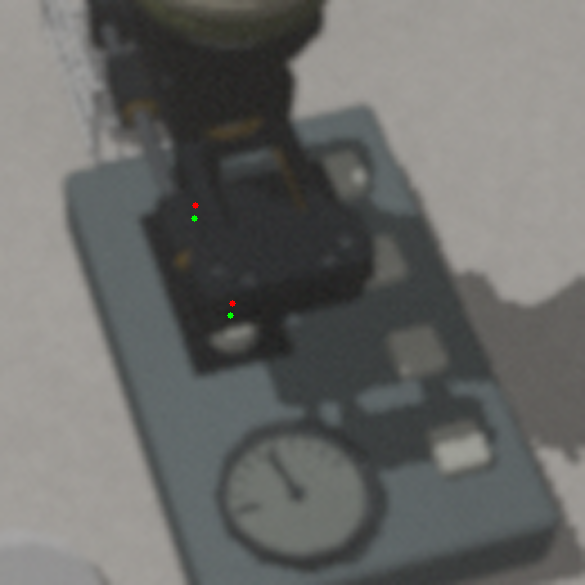

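The red marks (fingertips) line up with the green marks (keys), allowing for the 12 mm height gap. The gripper body hides the fingers themselves, and the needle is unmoved. Now pressing slowly.

drive_tool(series=[[[0, 0, -0.3], 0], [[0, 0, -0.3], 0], [[0, 0, -0.2], 0], [[0, 0, -0.2], 0], [[0, 0, -0.2], 0], [[0, 0, -0.2], 0], [[0, 0, -0.1], 0], [[0, 0, -0.1], 0], [[0, 0, -0.1], 0], [[0, 0, 0], 0]])

```text
time: 6.5
ee_pos: [0.524, 0.0374, 0.0684]
eef_rot: [0.249, 0.969, 0.0, -0.0]
ft_force: [-6.4, -0.8, 13.9]
width: 0.0449
grip_force: 6.5
```

drive_tool(series=[[[0, 0, -0.1], 0], [[0, 0, -0.1], 0], [[0, 0, 0], 0], [[0, 0, 0], 0], [[0, 0, 0], 0], [[0, 0, 0], 0], [[0, 0, 0], 0], [[0, 0, 0], 0], [[0, 0, 0], 0], [[0, 0, 0], 0]])

```text
time: 7.75
ee_pos: [0.5241, 0.0374, 0.0681]
eef_rot: [0.249, 0.969, 0.001, -0.0]
ft_force: [-15.3, -0.5, 36.0]
width: 0.0449
grip_force: 18.0
```

drive_tool(series=[[[0, 0, 0], 0], [[0, 0, 0], 0], [[0, 0, 0], 0], [[0, 0, 0], 0], [[0, 0, 0], 0], [[0, 0, 0], 0], [[0, 0, 0], 0], [[0, 0, 0], 0], [[0, 0, 0], 0], [[0, 0, 0], 0]])

```text
time: 9.0
ee_pos: [0.5241, 0.0374, 0.0681]
eef_rot: [0.249, 0.969, 0.001, -0.0]
ft_force: [-15.6, -0.1, 36.5]
width: 0.0454
grip_force: 18.0
```

Run:
```python
from bench import r, vision
from h import *
c=vision.camera("scene"); s=r.read_state()
cv2.imwrite("pics/crop4.png",cv2.resize(c["color"][120:250,290:420,::-1],None,fx=4.5,fy=4.5,interpolation=2)); print(s["time"],s["ee_pos"],s["ft_force"],s["torque"])
```

```text
9.05 [0.52413815 0.03736239 0.06813566] [-15.0197084   -1.9300145   34.96191899] [-0.37573011  3.62301834  0.01519969]
```

View pics/crop4.png

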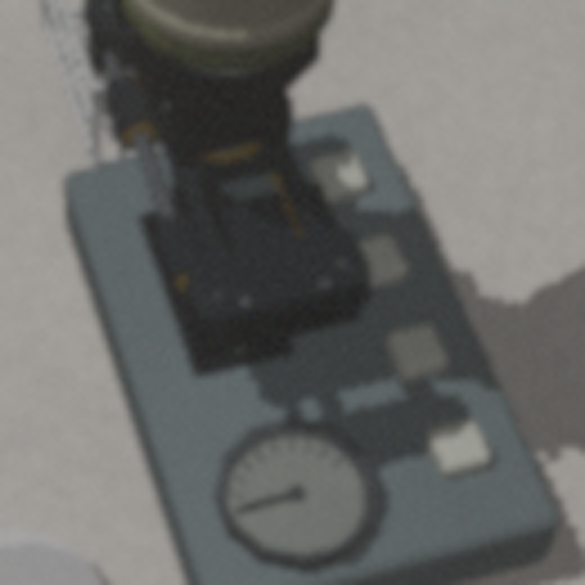

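The needle tip at about (240,510) is on the long zero mark seen earlier at (247,508). I'll hold a little longer, then rise straight up.

drive_tool(series=[[[0, 0, 0], 0], [[0, 0, 0], 0], [[0, 0, 0], 0], [[0, 0, 0], 0], [[0, 0, 0], 0], [[0, 0, 0], 0], [[0, 0, 0], 0], [[0, 0, 0], 0], [[0, 0, 0], 0], [[0, 0, 0], 0]])

```text
time: 10.3
ee_pos: [0.5241, 0.0374, 0.0681]
eef_rot: [0.249, 0.969, 0.001, -0.0]
ft_force: [-14.7, -2.0, 35.3]
width: 0.0456
grip_force: 18.0
```

drive_tool(series=[[[0, 0, 0.3], 0], [[0, 0, 0.3], 0], [[0, 0, 0.4], 0], [[0, 0, 1], 0], [[0, 0, 1], 0], [[0, 0, 2], 0], [[0, 0, 2], 0], [[0, 0, 2], 0], [[0, 0, 2], 0], [[0, 0, 2], 0]])

```text
time: 11.55
ee_pos: [0.524, 0.0373, 0.1969]
eef_rot: [0.249, 0.969, 0.0, 0.0]
ft_force: [-0.1, 0.8, -0.9]
width: 0.0452
grip_force: 0.0
```

drive_tool(series=[[[-1, 3, 0], 0], [[-1, 3, 0], 0], [[-1, 3, 0], 0], [[-1, 3, 0], 0], [[-1, 3, 0], 0], [[-1, 3, 0], 0], [[-1, 3, 0], 0], [[-1, 3, 0], 0], [[-1, 3, 0], 0], [[0, 0, 0], 0]])

```text
time: 12.8
ee_pos: [0.4327, 0.3098, 0.1959]
eef_rot: [0.247, 0.969, 0.0, -0.0]
ft_force: [0.1, -0.1, -0.4]
width: 0.0453
grip_force: 0.0
```

drive_tool(series=[[[-1, 3, 0], 0], [[-1, 3, 0], 0], [[0, 0, 0], 0], [[0, 0, 0], 0], [[0, 0, 0], 0], [[0, 0, 0], 0], [[0, 0, 0], 0], [[0, 0, 0], 0], [[0, 0, 0], 0], [[0, 0, 0], 0]])

```text
time: 14.05
ee_pos: [0.4139, 0.3674, 0.1955]
eef_rot: [0.249, 0.969, 0.0, 0.0]
ft_force: [-0.5, -0.2, -0.6]
width: 0.0453
grip_force: 0.0
```

Run:
```python
from bench import r, vision
from h import *
c=vision.camera("scene");t=vision.camera("top"); s=r.read_state()
print([(p.tolist(),int(a)) for p,a in white(c,(325,145,405,230),120)],[(p.tolist(),int(a)) for p,a in white(t,(240,195,335,256),90)])
f=lambda i,x,y:cv2.resize(i["color"][y:y+130,x:x+130,::-1],(390,390),interpolation=2)
cv2.imwrite("pics/crop5.png",np.hstack([f(c,290,120),f(t,225,145)])); print(s["time"],s["ee_pos"],s["ft_force"])
```

```text
[([394.11, 166.1], 1009), ([364.58, 157.71], 79), ([333.06, 167.9], 62), ([372.95, 176.67], 81), ([341.31, 189.8], 64), ([381.93, 196.76], 92), ([391.25, 218.26], 99)] [([301.61, 205.16], 64), ([253.52, 216.17], 81), ([323.0, 216.61], 64), ([272.9, 226.58], 80), ([292.76, 237.14], 80), ([253.73, 247.92], 485), ([312.51, 247.65], 84)]
14.15 [0.41394376 0.36743587 0.19556865] [-0.38204226 -0.3011422   0.48903755]
```

View pics/crop5.png

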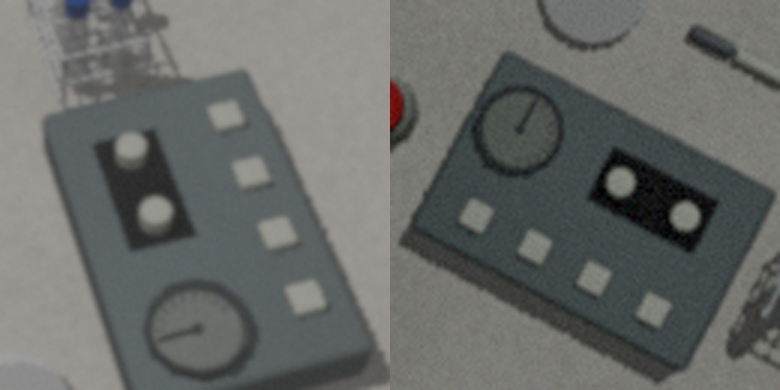

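The needle is at zero (top view, pointing to (535,97)), both keys are up, the key positions match the start to within 0.3 px, and the arm is clear.

```bash
python3 -c "
from bench import r
print(r.close_job())"
```

```text
the job is handed in; nothing more can be done
None
```

I zeroed the counter and handed the job in (no verdict was shown): both reset keys were held down together until the needle reached the zero mark, then both came up, and the last pictures show the needle still on zero, the counter where it stood and the arm clear.

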